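# Gauge a turned spindle and show its foot to the inspection microscope

### The arm

A 7-joint arm with a two-finger parallel gripper is mounted at the origin on the work surface. World frame = base frame: x ahead of the robot, y to its left, z up, the work surface at z = 0. Lengths are in m, angles in rad, forces in N, time in s.
With the tool pointing down it reaches from about 0.4 to 0.85 m from the base axis. Payload 10.4 kg.
Tool frame: the origin (TCP) lies at the very end of the fingers, on their centre line; the grasp point (between the pads) lies 19 mm behind it; z points along the fingers, y is the line along which they close (so a half turn about z gives the same grasp; the last joint's range is limited). The gripper opens to 87 mm and grips with 3 to 60 N. Pads are 19 mm wide; open, the fingers measure 117 mm over their backs; the gripper's body (75 mm by 190 mm) begins 51 mm behind the grasp point.
Start: joints at [1.099, 0.332, -0.065, 1.46, 0.022, 1.35, -0.088], TCP at [0.271, -0.563, 0.223] pointing down, gripper open.
Joint ranges: [-2.6, 2.6], [-0.5, 2.12], [-1.47, 1.34], [0.16, 2.42], [-1.27, 4.41], [0.06, 2.06], [-2.6, 2.6]. Speed limits (rad/s): [2.22, 2.22, 2.79, 2.79, 3.14, 3.14, 3.14].

### API

Orientations are given as a rotation vector (axis times angle).
In Python, from workcell import * gives the robot as it stands. The module is installed in compiled form; this text tells all that it offers.
- The arm moves only by the shell command python3 -m handwheel 'ROWS'. ROWS is JSON, a list of rows, each a list of 5 numbers: the shift along the tool's x, y, z in cm, then the turn about the tool's z in degrees, then the opening, from 0 (shut) to 1 (fully open). In form: [[dx, dy, dz, twist, hand], ...]. A call has 1 to 20 rows; each row is the pose to reach, as a shift and turn from the pose commanded when the call began, along the tool's axes at that moment; what a row does not reach only later rows make up. A row lasts 1/10 s, in which the tool goes at most 50 mm and 8.59 degrees, less where a joint would pass 70% of its speed; a pose out of reach is approached as far as the arm can. A call with a gripper value outside its range is refused whole. The fingers move at their own pace and stop on an object; the grip force is fixed at half the most. Time passes only in rows, so rows that repeat a pose let the fingers close. It gives the time, the measured TCP pose, the force, the opening and the grip force at its end, in the units of the state.
- observe(): the state, without advancing time (a new reading comes with each control period).
- capture(name): name is "scene" or "top" or "wrist"; returns the picture (384x512x3 uint8, red, green, blue); there is no depth.
- camera_model(name): a dict with "mtx" (3x3 intrinsics, pixels), "extrinsics" (4x4, takes a point from camera to world coordinates). Camera axes: x right, y down, z forward; pixel columns grow to the right and rows downward; lengths in m; the calibration is good to about 2 mm. A picture is of the moment at which its call begins: read the wrist's pose just before it. camera_model takes no time and is no camera call; for the wrist camera it gives the pose at the moment of the call.
- sign_off(): hands the job in; it is judged then, once.
The state is a dict: "time": time; "q": joint angles; "qd": joint speeds; "effort": joint torques, N m; "tcp_pos": TCP position; "tcp_rot": TCP orientation; "wrist_force": force on the tool from outside, world axes, zero at the start; "moment": the same for the moment, N m; "gripper_width": finger opening in m; "grasp_force": force on a finger pad.
Only numpy, scipy, OpenCV 4.12 (cv2) and the standard library are available. Lean on these libraries where they do the work, as an engineer would, in place of code of your own. Each camera call takes 0.05 s, during which the arm holds its last target. There are 200 camera calls.

### The job

Gauge the steel spindle standing in the bench caliper: slide the caliper's moving jaw shut until it bears on the spindle for a moment (a light push of 5 to 10 N will do), then slide it back well clear. Draw the spindle up out of its socket, tilt it over and finish still holding it in the air, its foot face looking squarely into the microscope's lens, 45 mm in front of the glass, touching neither microscope nor caliper. Leave all the other things where they are.

Things in the scene. Friction and masses are not known exactly. Their poses are not given: they have to be found in the camera images.
- caliper: Bench caliper, fixed, turned up to 0.4 rad: dark base plate (local mm: x -65..85, y -57.5..117.5, 12 thick), 44 mm square socket block with top at z 30 and a 22 mm hole, floor at z 14; beam along y at x 55. Origin: on the bench under the socket axis, z up. Moving jaw closes towards local -y; fixed jaw face at y -12.5; both jaws span x -12.5..47, z 33..51.
- jaw_grip (a point): Centre of the top of the moving jaw's upright steel finger grip, 95 mm above the bench. The grip is a flat post 20 mm (caliper x) by 10 mm thick (caliper y, the sliding direction), free from z 44 up to z 95; its axes are the caliper's.
- jaw: Moving jaw: blade 60 x 8 x 18 mm on a black carriage with the finger grip. Slides along caliper y; stays where left, takes about 0.8 N. Origin: at bench height under its measuring face (face at its local y = 0), axes as the caliper's. Its y in the caliper frame is 55 mm fully open, about 12 mm when it meets the 24 mm seat of the spindle.
- spindle: Plain steel round spindle, 95 mm long, 0.15 to 0.29 kg: foot 20 mm dia up to 18 mm, seat 24 mm dia from 18 to 52, neck 18 mm dia from 52 to 95. Origin: centre of its foot face (lower end, small dark centre mark); z from foot to neck. Starts upright in the caliper's socket, foot face 14 mm and top 109 mm above the bench, 1 mm play all round.
- scope: Inspection microscope, fixed to the bench: round dark base 90 mm across, a post on its far side up to z 114 and a white barrel leaning towards the robot. Origin: centre of the base's underside, z up, it looks towards local -x and up.
- scope_barrel: The microscope's white barrel, 32 mm dia (36 at the clamp ring), 100 mm long. Origin: centre of the lens glass, 100 mm above the bench. z is the line of sight, out of the lens, up and towards the robot's side, 40 degrees from vertical.
- focus (a point): The point of best sight: on the barrel's z axis, 45 mm out from the lens glass. The spindle's foot face belongs here. Nothing solid is there.
- short_pin: Bystander: short steel pin, 62 mm long with a 34 mm flange, standing in the plywood rack. Origin: its lower end.
- brass_pin: Bystander: brass pin, 90 mm long, 20 mm dia below and 12 mm above, standing in the rack. Origin: its lower end.
- rack: Bystander: plywood rack 70 x 150 x 35 mm with three 22 mm holes, fixed, on the other side of the bench from the caliper. Origin: centre of its underside.
- washer: Bystander: loose steel washer, 24 mm across, 4 mm thick, on the near part of the caliper's base plate. Origin: centre of its underside.
- multimeter: Bystander: orange and black hand multimeter lying flat, 170 x 85 x 49 mm. Origin: centre of its underside.
- screwdriver: Bystander: screwdriver lying on the bench. Origin: on the bench side of the tool, near its middle.
- spool: Bystander: grey spool, 58 mm across, 41 mm high. Origin: centre of its underside.
- bottle: Bystander: white plastic bottle, 56 mm across, 130 mm high. Origin: centre of its underside.
Mind the look-alikes: they are no part of the job. What is shaped like the spindle but blue or red is not meant.

How it is judged:
By the outcome, as a careful person would: the job done as asked, in the order asked, and still so for the second after the job is handed in, while the arm keeps its last pose, push and grip.
It also fails if it takes over 51 s, if anything falls off the work surface, if the arm or the gripper's body presses on something with over 40 N, if the wrist force passes 120 N, or if a joint passes its speed limit or range.

## Working session

There is one attempt and no reset: what is moved stays moved. The work goes in short steps, Python scripts to look and compute and a shell command to move; the robot and the scene stay as the last step left them, time stands still between calls to the robot, and variables do not carry over. Pictures are saved under pics/ and viewed, at most 10 in all, crops included, and the job is handed in when it is done.

```bash
mkdir -p pics
python3 - <<'E'
from workcell import *
import cv2,numpy as np
s=observe();print(s['time'],s['tcp_pos'],s['tcp_rot'])
for n in("scene","top","wrist"):
    cm=camera_model(n);print(n,np.round(cm['mtx'],1).tolist(),np.round(cm['extrinsics'],4).tolist())
    im=capture(n);cv2.imwrite(f'pics/{n}0.png',im[:,:,::-1])
E
```

```text
0.0 [ 0.27096473 -0.56277283  0.22175338] [-3.06150827e+00 -6.98711914e-01  6.39254401e-04]
scene [[376.9, 0.0, 257.9], [0.0, 376.9, 188.5], [0.0, 0.0, 1.0]] [[0.7874, 0.5412, -0.2952, 0.8311], [0.6164, -0.6888, 0.3816, -0.3209], [0.0032, -0.4824, -0.8759, 0.8821], [0.0, 0.0, 0.0, 1.0]]
top [[401.0, 0.0, 256.4], [0.0, 401.0, 188.7], [0.0, 0.0, 1.0]] [[0.0051, -0.9962, 0.087, 0.5079], [-1.0, -0.0054, -0.0035, 0.0449], [0.0039, -0.087, -0.9962, 1.0485], [0.0, 0.0, 0.0, 1.0]]
wrist [[333.5, 0.0, 256.0], [0.0, 333.5, 186.8], [0.0, 0.0, 1.0]] [[0.4333, -0.8706, -0.2329, 0.3345], [-0.9013, -0.4186, -0.1116, -0.5329], [-0.0003, 0.2583, -0.9661, 0.3839], [0.0, 0.0, 0.0, 1.0]]
```

View pics/scene0.png

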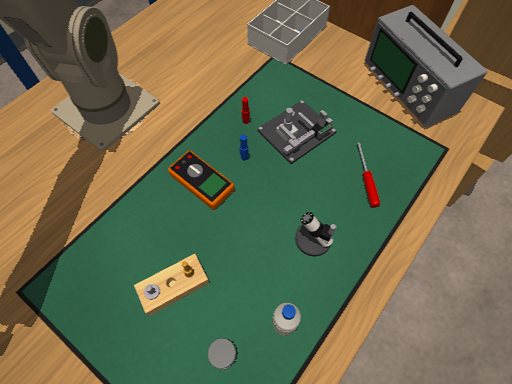

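View pics/top0.png

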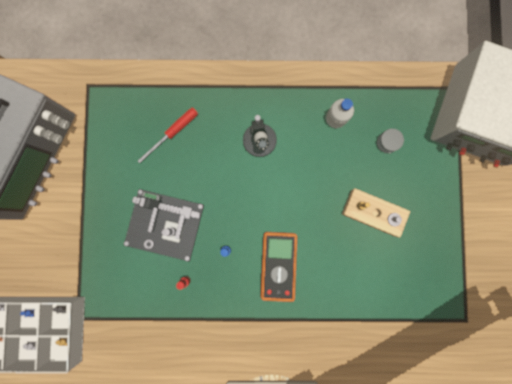

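Candidates for the spindle: the steel one in the caliper (scene ~290,125; top ~172,228), the blue look-alike (scene 244,148; top 225,251), the red one (scene 246,110; top 183,283), the brass pin and short pin in the rack (scene 187,268 and 152,291), and the scope barrel (scene 308,220). By the description I choose the one in the caliper, and check it in a crop.

Run:
```python
import cv2,numpy as np
s=cv2.imread('pics/scene0.png');t=cv2.imread('pics/top0.png')
def c(im,x,y,w,h):return cv2.resize(im[y:y+h,x:x+w],(400,300),interpolation=cv2.INTER_CUBIC)
o=np.vstack([np.hstack([c(s,250,90,100,75),c(t,115,180,100,75)]),np.hstack([c(s,280,195,80,60),c(t,220,105,80,60)])])
cv2.imwrite('pics/crop1.png',o)
```

```text
(no output)
```

View pics/crop1.png

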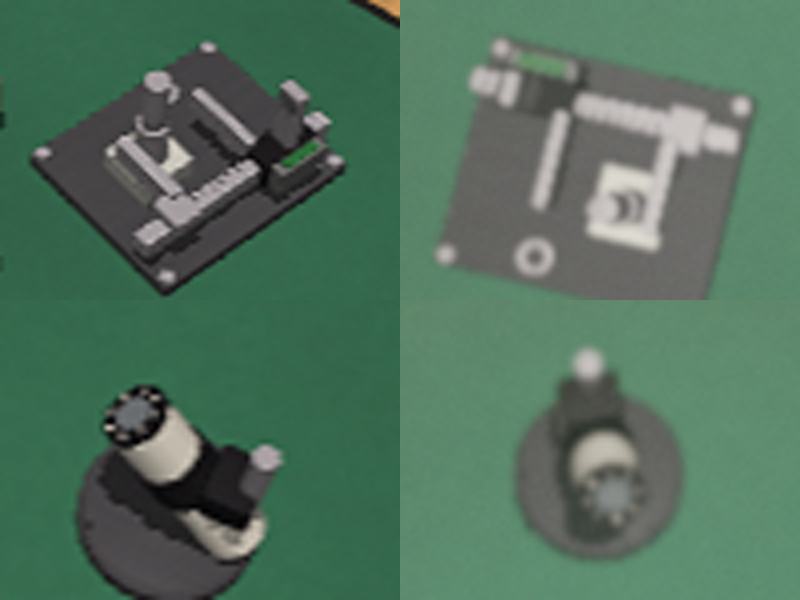

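The crop shows the plain steel spindle standing in the white socket block (top end at scene ~289,109.5), the jaw open with its grip post at scene ~323,112, the washer on the near part of the plate, and the scope lens at scene ~306,215 / top ~262,144. Coarse triangulation next.

```bash
cat > h.py <<'E'
import numpy as np,cv2
from workcell import *
from scipy.spatial.transform import Rotation as R
def ray(cm,p):
    K,E=np.array(cm['mtx']),np.array(cm['extrinsics'])
    d=E[:3,:3]@np.linalg.solve(K,[p[0],p[1],1.]);return E[:3,3],d/np.linalg.norm(d)
def plane(cm,p,z):
    o,d=ray(cm,p);return o+d*(z-o[2])/d[2]
def tri(rs):
    A=np.zeros((3,3));b=np.zeros(3)
    for o,d in rs:
        M=np.eye(3)-np.outer(d,d);A+=M;b+=M@o
    x=np.linalg.solve(A,b);return x,[float(np.linalg.norm((np.eye(3)-np.outer(d,d))@(x-o)))*1000 for o,d in rs]
def proj(cm,P):
    K,E=np.array(cm['mtx']),np.array(cm['extrinsics'])
    c=E[:3,:3].T@(np.asarray(P)-E[:3,3]);q=K@c;return q[:2]/q[2]
E
python3 - <<'E'
from h import *
np.set_printoptions(precision=4,suppress=True)
s,t=camera_model('scene'),camera_model('top')
for n,a,b in [('spin top',(289.3,109.7),(115+601/4,180+210/4)),('gripA',(323.3,112),(115+483/4,180+80/4)),('gripB',(323.3,112),(115+508/4,180+88/4)),
 ('lens',(280+135/5,195+412/5),(220+(612-400)/5,105+(495-300)/5)),('post',(280+266/5,195+(458)/5-60),(220+(588-400)/5,105+62/5))]:
    if n[0]in'sg':b=(b[0]-100,b[1])
    if n=='lens':a=(280+135/5,195+(412-300)/5)
    print(n,*tri([ray(s,a),ray(t,b)]))
for p in[(500,48),(742,105),(445,254)]:print('screw',plane(t,(115+p[0]/4-100,180+p[1]/4),.013))
print('base',plane(t,(260,140),.005))
o=observe();print(R.from_rotvec(o['tcp_rot']).as_matrix())
E
```

```text
spin top [0.4876 0.2543 0.1082] [1.5236568540871014, 1.5236568540870083]
gripA [0.5592 0.328  0.0843] [5.175735758262111, 5.175735758262078]
gripB [0.5588 0.3138 0.0958] [1.1343242319705524, 1.1343242319704565]
lens [0.7    0.0288 0.0992] [1.8620437552406446, 1.8620437552407065]
post [0.7609 0.0403 0.1131] [1.2886001791389154, 1.2886001791388761]
screw [0.5881 0.3423 0.013 ]
screw [0.5521 0.1852 0.013 ]
screw [0.4558 0.3734 0.013 ]
base [0.7281 0.0323 0.005 ]
[[ 0.901   0.4339 -0.0005]
 [ 0.4339 -0.901   0.001 ]
 [-0.     -0.0011 -1.    ]]
```

```bash
python3 -m handwheel '[[64,-66.5,1,-141,1],[64,-66.5,1,-141,1],[64,-66.5,1,-141,1],[64,-66.5,1,-141,1],[64,-66.5,1,-141,1],[64,-66.5,1,-141,1],[64,-66.5,1,-141,1],[64,-66.5,1,-141,1],[64,-66.5,1,-141,1],[64,-66.5,1,-141,1],[64,-66.5,1,-141,1],[64,-66.5,1,-141,1],[64,-66.5,1,-141,1],[64,-66.5,1,-141,1],[64,-66.5,1,-141,1],[64,-66.5,1,-141,1],[64,-66.5,1,-141,1],[64,-66.5,1,-141,1],[64,-66.5,1,-141,1],[64,-66.5,1,-141,1]]'
python3 - <<'E'
from h import *
o=observe();print(o['time'],o['tcp_pos'],o['q'],o['qd'])
c=camera_model('wrist');np.save('w1.npy',c['extrinsics']);im=capture('wrist')[:,:,::-1];cv2.imwrite('pics/w1.png',im)
for P in[(.4876,.2543,.109),(.5588,.3138,.095),(.7,.0288,.1)]:print(proj(c,P))
E
```

```text
time: 2.15
tcp_pos: [0.5581, 0.3178, 0.2114]
tcp_rot: [-0.355, -3.119, -0.003]
wrist_force: [-0.5, 0.1, 0.4]
gripper_width: 0.087
grasp_force: 0.0
2.15 [0.55808229 0.31778961 0.21136631] [ 0.01431899  0.50864836 -0.85125284  1.39090513  0.37693322  1.41084839
  0.51121732] [ 0.06586865 -0.05286585  0.02113275  0.04686554 -0.01885248 -0.00149091
  0.03584691]
[156.94648082 119.24311323]
[252.3516227  184.13640941]
[  8.33564832 379.92511645]
```

View pics/w1.png

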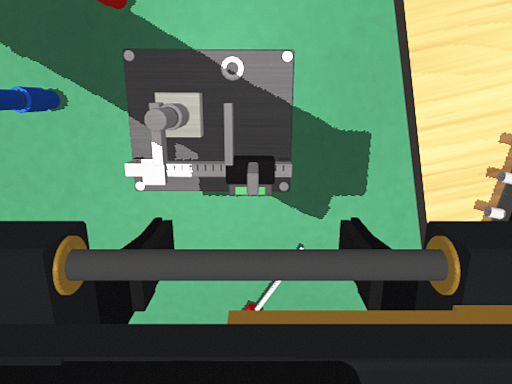

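The wrist view shows the caliper squarely: screws near (129,56), (288,57), (140,186), (284,186), spindle top near (157,118), grip top near (252,185), washer (232,68). Now sub-pixel.

Run:
```python
from h import *
np.set_printoptions(precision=4,suppress=True)
c=dict(mtx=camera_model('wrist')['mtx'],extrinsics=np.load('w1.npy'))
im=cv2.imread('pics/w1.png');g=cv2.cvtColor(im,cv2.COLOR_BGR2GRAY).astype(float)
W=[]
for x,y in[(129,56),(288,57),(140,186),(284,186)]:
    p=g[y-7:y+8,x-7:x+8];m=np.clip(p-140,0,None);yy,xx=np.mgrid[-7:8,-7:8]
    q=(x+(m*xx).sum()/m.sum(),y+(m*yy).sum()/m.sum());P=plane(c,q,.0135);W.append(P);print(q,P)
W=np.array(W);xs=(W[2]-W[0],W[3]-W[1]);ys=(W[1]-W[0],W[3]-W[2])
print([np.degrees(np.arctan2(*v[1::-1])) for v in xs],[np.degrees(np.arctan2(*v[1::-1])) for v in ys],[np.linalg.norm(v) for v in xs+ys])
print('screw centre',W.mean(0))
cr=im[90:210,120:300];cv2.imwrite('pics/w1c.png',cv2.resize(cr,(800,533),interpolation=cv2.INTER_CUBIC))
```

```text
(np.float64(128.4387895460798), np.float64(55.04814305364512)) [0.4198 0.2171 0.0135]
(np.float64(287.1492550709029), np.float64(55.92173756955663)) [0.4568 0.3732 0.0135]
(np.float64(141.1067008486563), np.float64(184.6825495049505)) [0.5518 0.1872 0.0135]
(np.float64(283.2970297029703), np.float64(186.16584158415841)) [0.5894 0.3414 0.0135]
[np.float64(-12.763494502928214), np.float64(-13.467798475374485)] [np.float64(76.66817629060188), np.float64(76.30203997940869)] [np.float64(0.13540514590549338), np.float64(0.1364132146778225), np.float64(0.16039718337731687), np.float64(0.1587335969758495)]
screw centre [0.5045 0.2797 0.0135]
```

View pics/w1c.png

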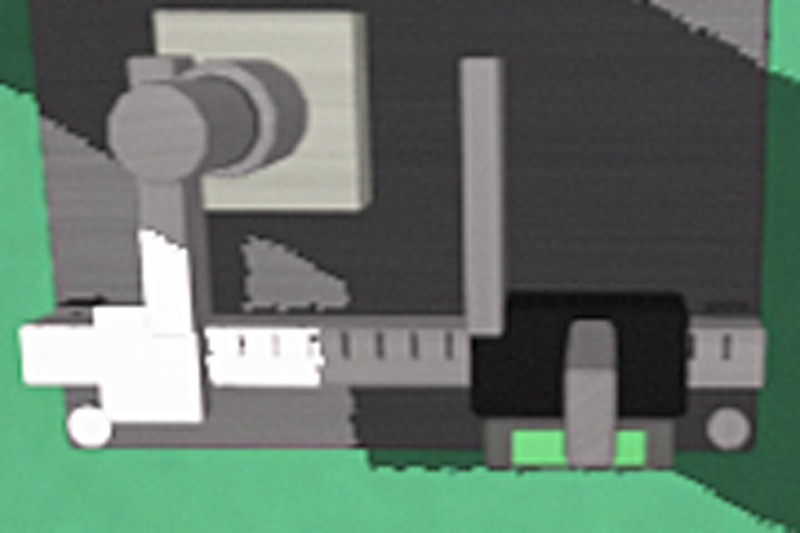

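```bash
python3 -m handwheel '[[0,0,5,0,1],[0,0,10,0,1],[0,0,12,0,1],[0,0,13,0,1],[0,0,14,0,1],[0,0,14.7,0,1],[0,0,14.7,0,1],[0,0,14.7,0,1]]'
python3 - <<'E'
from h import *
c=camera_model('wrist');im=capture('wrist')[:,:,::-1];cv2.imwrite('pics/w2.png',im)
print(observe()['tcp_pos'],proj(c,(.559,.3143,.095)))
E
```

```text
time: 3.0
tcp_pos: [0.5598, 0.3139, 0.0665]
tcp_rot: [0.363, 3.119, 0.001]
wrist_force: [0.5, 0.4, 0.5]
gripper_width: 0.0872
grasp_force: 0.0
[0.55977529 0.31402528 0.06655627] [258.24943409 261.78187377]
```

View pics/w2.png

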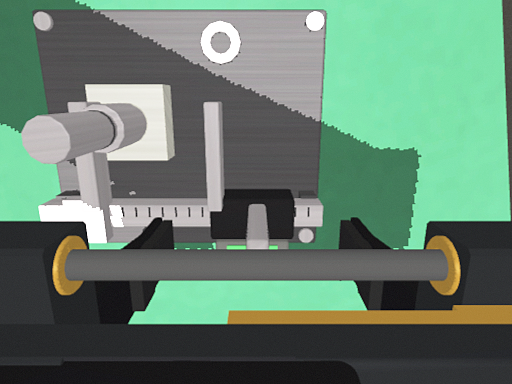

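The post (258,225–250) is centred between the fingers. Close on it, then slide most of the way.

```bash
python3 -m handwheel '[[0,0,0,0,0.05],[0,0,0,0,0.05],[0,0,0,0,0.05],[0,0,0,0,0.05],[0,0,0,0,0.05],[0,0,0,0,0.05],[0,0,0,0,0.05],[0,0,0,0,0.05]]'; python3 -m handwheel '[[0,-0.5,0,0,0.05],[0,-1.0,0,0,0.05],[0,-1.5,0,0,0.05],[0,-2,0,0,0.05],[0,-2.5,0,0,0.05],[0,-3,0,0,0.05],[0,-3.4,0,0,0.05],[0,-3.8,0,0,0.05],[0,-4,0,0,0.05],[0,-4,0,0,0.05],[0,-4,0,0,0.05]]'
```

```text
time: 3.85
tcp_pos: [0.5593, 0.3137, 0.0655]
tcp_rot: [0.363, 3.121, -0.0]
wrist_force: [0.1, 0.4, 0.0]
gripper_width: 0.031
grasp_force: 0.0
time: 4.95
tcp_pos: [0.5508, 0.2786, 0.0657]
tcp_rot: [0.36, 3.119, 0.011]
wrist_force: [8.1, 17.6, -13.3]
gripper_width: 0.0096
grasp_force: 30.1
```

Run:
```python
from h import *
o=observe();print(o['tcp_pos'],o['wrist_force'],o['moment'],o['gripper_width'])
im=capture('wrist')[:,:,::-1];cv2.imwrite('pics/w3.png',im)
o=observe();print(o['tcp_pos'],o['wrist_force'])
```

```text
[0.55076888 0.27860622 0.06565646] [  8.13910701  17.56433777 -13.2785403 ] [ 3.52769756 -1.80468893 -0.06793887] 0.00964952571459545
[0.55075818 0.27862655 0.06566381] [  8.46169785  17.09857351 -13.07990652]
```

View pics/w3.png

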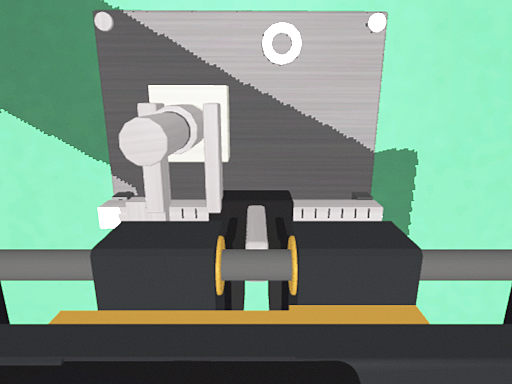

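Run:
```python
from h import *
np.set_printoptions(precision=4,suppress=True)
c3=camera_model('wrist');c1=dict(mtx=c3['mtx'],extrinsics=np.load('w1.npy'))
a=np.radians(-13.3);X=np.array([np.cos(a),np.sin(a)]);Y=np.array([-np.sin(a),np.cos(a)]);O=np.array([.4879,.2528])
L=lambda P:np.array([(P[:2]-O)@X,(P[:2]-O)@Y])*1000
for n,c,p,z in[('w1 blade L',c1,(224,103.5),.051),('w1 blade R',c1,(233.2,103.5),.051),('w3 bladeL',c3,(205,104),.051),('w3 bladeR',c3,(220,104),.051),('w1 spin',c1,(155.3,118.8),.109),('w3 spin',c3,(143,140.5),.109),('w1 grip',c1,(253,183.8),.095),('w3 grip',c3,(256.5,210),.095)]:print(n,L(plane(c,p,z)))
cr=cv2.imread('pics/w3.png')[80:230,90:310];cv2.imwrite('pics/w3c.png',cv2.resize(cr,(792,540),interpolation=cv2.INTER_CUBIC))
```

```text
w1 blade L [-11.6875  48.5793]
w1 blade R [-11.725   57.2148]
w3 bladeL [-12.2726  12.615 ]
w3 bladeR [-12.2847  20.3144]
w1 spin [-0.9706  0.134 ]
w3 spin [-1.0677 -1.6895]
w1 grip [54.6631 76.2337]
w3 grip [29.9106 38.7441]
```

View pics/w3c.png

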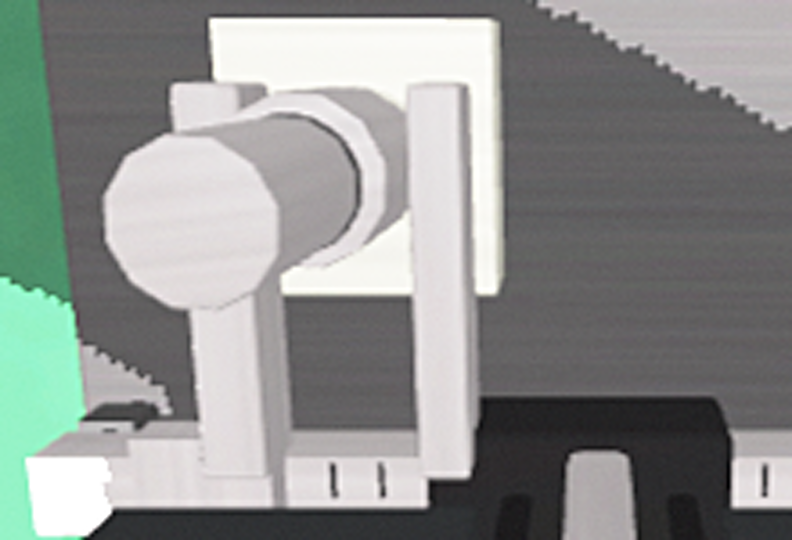

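The crop shows the jaw face bearing on the seat (face at local y ≈ 12.6). Ease to a light push, then slide back.

```bash
python3 -m handwheel '[[0,0.2,0,0,0.05],[0,0.2,0,0,0.05],[0,0.2,0,0,0.05]]'; python3 -m handwheel '[[0,0.5,0,0,0.05],[0,1.0,0,0,0.05],[0,1.5,0,0,0.05],[0,2,0,0,0.05],[0,2.5,0,0,0.05],[0,3,0,0,0.05],[0,3.4,0,0,0.05],[0,3.7,0,0,0.05],[0,3.9,0,0,0.05],[0,4,0,0,0.05],[0,4,0,0,0.05],[0,4,0,0,0.05]]'
```

```text
time: 5.3
tcp_pos: [0.5508, 0.2788, 0.0656]
tcp_rot: [0.361, 3.12, 0.006]
wrist_force: [3.4, 10.1, -7.1]
gripper_width: 0.0099
grasp_force: 30.0
time: 6.5
tcp_pos: [0.5597, 0.3159, 0.0655]
tcp_rot: [-0.363, -3.12, -0.001]
wrist_force: [-5.3, 1.0, 0.7]
gripper_width: 0.01
grasp_force: 30.0
```

```bash
python3 -m handwheel '[[0,0,0,0,1],[0,0,0,0,1],[0,0,0,0,1],[0,0,0,0,1],[0,0,0,0,1],[0,0,0,0,1],[0,0,-3,0,1],[0,0,-6,0,1],[0,0,-8.5,0,1],[0,0,-8.5,0,1]]' | head -2; python3 -m handwheel '[[3,-4,0,0,1],[5.6,-7.9,0,0,1],[5.6,-7.9,0,0,1],[5.6,-7.9,0,0,1],[5.6,-7.9,0,0,1],[5.6,-7.9,3,0,1],[5.6,-7.9,5,0,1],[5.6,-7.9,6.5,0,1],[5.6,-7.9,7.7,0,1],[5.6,-7.9,7.7,0,1],[5.6,-7.9,7.7,0,1],[5.6,-7.9,7.7,0,1]]'
python3 - <<'E'
from h import *
c=camera_model('wrist');im=capture('wrist')[:,:,::-1];cv2.imwrite('pics/w4.png',im)
print(observe()['tcp_pos'],proj(c,(.4872,.2525,.109)))
E
```

```text
time: 7.5
tcp_pos: [0.5611, 0.317, 0.1545]
time: 8.7
tcp_pos: [0.4877, 0.2521, 0.0745]
tcp_rot: [0.363, 3.119, 0.001]
wrist_force: [-1.6, 0.4, 0.5]
gripper_width: 0.0868
grasp_force: 0.0
[0.48768267 0.25201731 0.07446412] [258.5826919  269.14354211]
```

View pics/w4.png

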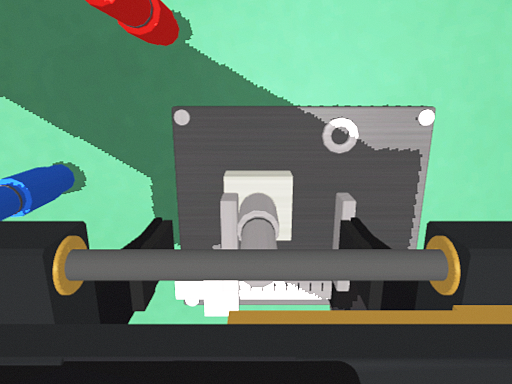

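Spindle sits centred at x≈258 between the fingers. Grip and draw it up 11 mm, leaving the foot 5 mm in the socket to serve as a pivot.

```bash
python3 -m handwheel '[[0,0,0,0,0.1],[0,0,0,0,0.1],[0,0,0,0,0.1],[0,0,0,0,0.1],[0,0,0,0,0.1],[0,0,0,0,0.1],[0,0,0,0,0.1],[0,0,0,0,0.1],[0,0,0,0,0.1],[0,0,0,0,0.1],[0,0,0,0,0.1],[0,0,0,0,0.1],[0,0,0,0,0.1]]'; python3 -m handwheel '[[0,0,-0.5,0,0.1],[0,0,-1.1,0,0.1],[0,0,-1.1,0,0.1],[0,0,-1.1,0,0.1]]'
```

```text
time: 10.05
tcp_pos: [0.4872, 0.2522, 0.0737]
tcp_rot: [0.363, 3.12, 0.002]
wrist_force: [1.4, 4.9, -2.8]
gripper_width: 0.0169
grasp_force: 30.0
time: 10.45
tcp_pos: [0.4871, 0.2521, 0.0847]
tcp_rot: [0.363, 3.12, 0.001]
wrist_force: [1.6, 4.5, 0.4]
gripper_width: 0.017
grasp_force: 30.0
```

```bash
python3 -m handwheel '[[0,0.1,0,0,0.1],[0.3,0.1,0,0,0.1],[0.7,0.1,0,0,0.1],[1.1,0.1,-0.1,0,0.1],[1.4,0.1,-0.1,0,0.1],[1.4,0.1,-0.1,0,0.1]]';python3 -m handwheel '[[0.4,0,0,0,0.1],[0.8,0,0.1,0,0.1],[1.3,0,0.15,0,0.1],[1.7,0,0.25,0,0.1],[2.1,0,0.4,0,0.1],[2.5,0,0.55,0,0.1],[2.9,0,0.7,0,0.1],[3.3,0,0.95,0,0.1],[3.6,0,1.1,0,0.1],[3.7,0,1.2,0,0.1],[3.7,0,1.2,0,0.1]]'
```

```text
time: 11.05
tcp_pos: [0.4741, 0.2553, 0.0855]
tcp_rot: [0.364, 3.119, -0.001]
wrist_force: [4.5, 2.2, -3.4]
gripper_width: 0.0174
grasp_force: 30.0
time: 12.15
tcp_pos: [0.4373, 0.2643, 0.0733]
tcp_rot: [-0.363, -3.12, 0.001]
wrist_force: [2.1, 0.5, 2.4]
gripper_width: 0.0168
grasp_force: 30.0
```

```bash
python3 -m handwheel '[[0,0,-0.5,0,0.1],[0,0,-1.5,0,0.1],[0,0,-3.5,0,0.1],[0,0,-6,0,0.1],[0,0,-9,0,0.1],[0,0,-12,0,0.1],[0,0,-14,0,0.1],[0,0,-14,0,0.1],[0,0,-14,0,0.1],[0,0,-14,0,0.1]]'
python3 - <<'E'
from h import *
np.set_printoptions(precision=4,suppress=True)
o=observe();T=R.from_rotvec(o['tcp_rot']).as_matrix();G=np.array(o['tcp_pos'])-.019*T[:,2]
for n in('scene','top','wrist'):
    c=camera_model(n);im=capture(n)[:,:,::-1];cv2.imwrite(f'pics/{n}5.png',im)
    th=np.radians(40);ax=np.sin(th)*T[:,0]-np.cos(th)*T[:,2]
    print(n,'foot',proj(c,G-.079*ax),'G',proj(c,G),'top',proj(c,G+.016*ax))
E
```

```text
time: 13.15
tcp_pos: [0.4369, 0.2638, 0.2122]
tcp_rot: [-0.363, -3.119, 0.002]
wrist_force: [-1.0, -0.7, -2.9]
gripper_width: 0.0173
grasp_force: 30.0
scene foot [289.6278  93.4494] G [277.8101  63.3772] top [275.308   57.0103]
top foot [159.4353 233.2121] G [145.8313 258.524 ] top [142.8061 264.1528]
wrist foot [256.8919 280.6868] G [257.3528 253.2728] top [257.5027 244.3582]
```

```bash
python3 -m handwheel '[[-3,-0.4,-1,-2,0.1],[-7,-0.9,-2,-5,0.1],[-11,-1.4,-3,-8,0.1],[-15,-1.9,-4,-11,0.1],[-19,-2.4,-4,-14,0.1],[-23,-3,-4,-17,0.1],[-27,-3.5,-4,-20,0.1],[-30,-4,-4,-22,0.1],[-32,-4.1,-4,-22,0.1],[-32,-4.1,-4,-22,0.1],[-32,-4.1,-4,-22,0.1],[-32,-4.1,-4,-22,0.1]]'
python3 - <<'E'
from h import *
np.set_printoptions(precision=4,suppress=True)
o=observe();print(o['tcp_pos'],o['qd'].round(3) if hasattr(o['qd'],'round') else o['qd']);T=R.from_rotvec(o['tcp_rot']).as_matrix();G=np.array(o['tcp_pos'])-.019*T[:,2]
t=[]
for n in('scene','top','wrist'):
    c=camera_model(n);np.save(n+'6.npy',c['extrinsics']);im=capture(n)[:,:,::-1];cv2.imwrite(f'pics/{n}6.png',im)
    th=np.radians(40);ax=np.sin(th)*T[:,0]-np.cos(th)*T[:,2]
    f,g,l=proj(c,G-.079*ax),proj(c,G),proj(c,(.7,.0288,.1))
    print(n,'foot',f,'G',g,'lens',l,'post',proj(c,(.761,.0403,.114)))
    w={'scene':(100,75),'top':(100,75),'wrist':(200,150)}[n];q=(f+g)/2 if n!='wrist' else l+[0,30]
    x=int(np.clip(q[0]-w[0]/2,0,512-w[0]));y=int(np.clip(q[1]-w[1]/2,0,384-w[1]));print('crop',n,x,y)
    t.append(cv2.resize(im[y:y+w[1],x:x+w[0]],(400,300),interpolation=cv2.INTER_CUBIC))
t.append(cv2.resize(im,(400,300)))
cv2.imwrite('pics/crop6.png',np.vstack([np.hstack(t[:2]),np.hstack(t[2:])]))
E
```

```text
time: 14.5
tcp_pos: [0.7389, 0.1518, 0.2533]
tcp_rot: [0.241, -3.132, -0.0]
wrist_force: [0.4, 0.9, -2.4]
gripper_width: 0.0173
grasp_force: 30.0
[0.7389 0.1518 0.2533] [ 0.002 -0.012 -0.002  0.001  0.003  0.001  0.003]
scene foot [383.5087 173.9227] G [368.0913 147.2016] lens [306.2035 217.296 ] post [332.7123 226.5031]
crop scene 325 123
top foot [201.8827  91.4605] G [201.3577 106.15  ] lens [261.929  143.3347] post [257.2943 116.8118]
crop top 151 61
wrist foot [257.5872 280.5729] G [258.1267 253.3593] lens [132.2654 112.244 ] post [135.6236 180.9145]
crop wrist 32 67
```

View pics/crop6.png

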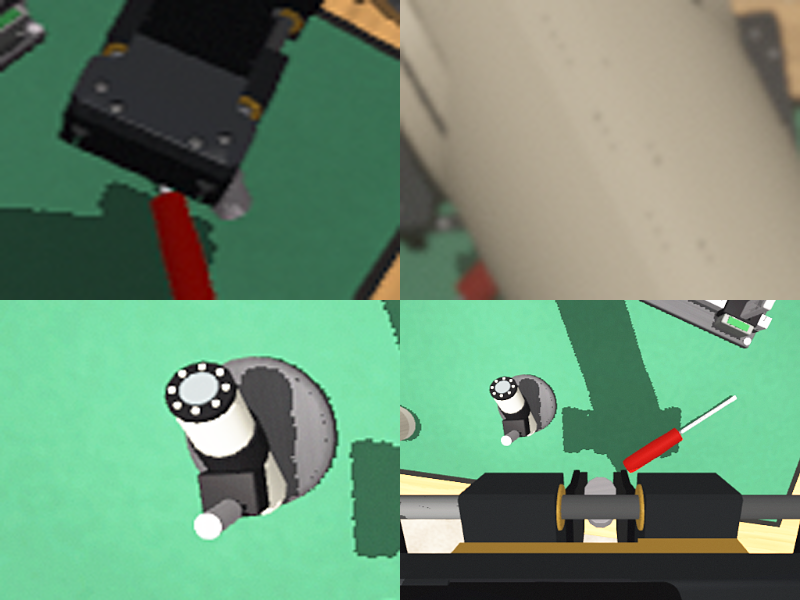

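The composite shows the spindle held tilted in the gripper (foot end at scene ≈(383,176)), and in the wrist view the scope lens at ≈(132.5,111), post top ≈(136,180), with barrel sides clear. Now the scope azimuth, lens point and actual tilt.

Run:
```python
from h import *
np.set_printoptions(precision=4,suppress=True)
C={n:dict(mtx=camera_model(n)['mtx'],extrinsics=np.load(n+'6.npy')) for n in('scene','top','wrist')}
w=cv2.imread('pics/wrist6.png');s=cv2.imread('pics/scene6.png')
# white barrel
hsv=cv2.cvtColor(w,cv2.COLOR_BGR2HSV)
m=((hsv[...,1]<60)&(hsv[...,2]>170)).astype(np.uint8);r=np.zeros_like(m);r[60:190,100:180]=m[60:190,100:180]
n,lab,st,ce=cv2.connectedComponentsWithStats(r)
for i in range(1,n):
    if st[i,4]>15:print(st[i],ce[i])
i=max(range(1,n),key=lambda i:st[i,4]);b=lab==i
rows=[y for y in range(384) if b[y].any()];print([(y,int(np.where(b[y])[0][0]),int(np.where(b[y])[0][-1])) for y in rows])
lp,pp=(132.5,111.),(136,180.)
print('lens',plane(C['wrist'],lp,.1),'post',plane(C['wrist'],pp,.114))
print(tri([ray(C['wrist'],lp),ray(C['scene'],(307,217.4)),ray(C['top'],(262.4,144))]),tri([ray(C['wrist'],pp),ray(C['scene'],(333.2,226.6)),ray(C['top'],(257.6,117.4))]))
L=np.array([.7,.0288,.1])
for a in(180,185,190,195,200):
    d=np.array([np.sin(np.radians(40))*np.cos(np.radians(a)),np.sin(np.radians(40))*np.sin(np.radians(a)),np.cos(np.radians(40))])
    u=proj(C['wrist'],L-.005*d);v=proj(C['wrist'],L-.03*d);print(a,(v-u)[0]/(v-u)[1])
# spindle in scene
hs=cv2.cvtColor(s,cv2.COLOR_BGR2HSV);print('row: cols of grey (sat<70,val>75)')
for y in range(164,182):
    c=[x for x in range(372,396) if hs[y,x,1]<90 and hs[y,x,2]>70];print(y,c[:1],c[-1:],end=';')
o=observe();T=R.from_rotvec(o['tcp_rot']).as_matrix();G=np.array(o['tcp_pos'])-.019*T[:,2]
for th in(34,40,46):
    t=np.radians(th);ax=np.sin(t)*T[:,0]-np.cos(t)*T[:,2];e=np.cross(ax,T[:,1])
    P=lambda k,rad:np.array([proj(C['scene'],G+(k-.079)*ax+rad*(np.cos(f)*e+np.sin(f)*T[:,1])) for f in np.linspace(0,6.28,60)])
    f=P(0,.010);q=P(.018,.012);print('\n',th,'foot x',f[:,0].min(),f[:,0].max(),'ymax',f[:,1].max(),'seat xmax',q[:,0].max(),'y there',q[q[:,0].argmax(),1])
```

```text
[122 103  20  18 256] [131.4141 111.1172]
[172 102   8  23  35] [177.7429 112.1429]
[120 113  39  33 622] [142.508  132.3891]
[163 144  12  31 182] [168.6868 159.9341]
[129 173  14  14 150] [135.56   179.7333]
[(113, 151, 151), (114, 151, 151), (115, 151, 151), (116, 150, 152), (117, 150, 152), (118, 149, 153), (119, 148, 153), (120, 147, 154), (121, 146, 154), (122, 146, 155), (123, 145, 155), (124, 143, 156), (125, 142, 156), (126, 120, 157), (127, 120, 157), (128, 121, 158), (129, 122, 158), (130, 123, 158), (131, 123, 158), (132, 124, 158), (133, 125, 158), (134, 125, 157), (135, 126, 157), (136, 127, 156), (137, 128, 156), (138, 128, 155), (139, 129, 154), (140, 130, 153), (141, 131, 152), (142, 132, 150), (143, 133, 149), (144, 135, 146), (145, 140, 142)]
lens [0.6988 0.029  0.1   ] post [0.7601 0.0406 0.114 ]
(array([0.6997, 0.0288, 0.0992]), [0.7498330696356308, 2.191039277017285, 1.5560247951946244]) (array([0.7607, 0.0403, 0.1129]), [0.35287951736326434, 1.4527889801762992, 1.1295231925913645])
180 0.389100598910926
185 0.4759955333740549
190 0.5654190049146043
195 0.6588435707020752
200 0.7579169633684898
row: cols of grey (sat<70,val>75)
164 [] [];165 [] [];166 [384] [385];167 [384] [385];168 [383] [385];169 [382] [386];170 [382] [386];171 [381] [387];172 [381] [387];173 [372] [387];174 [372] [387];175 [372] [387];176 [372] [386];177 [380] [384];178 [] [];179 [] [];180 [] [];181 [] [];
 34 foot x 375.1271106777965 384.77958441389995 ymax 177.49685485341462 seat xmax 383.26717020205075 y there 166.78684704646668

 40 foot x 378.93363021387046 388.387607179547 ymax 177.6122073208611 seat xmax 386.01222232127645 y there 166.43392741992744

 46 foot x 382.6741436089029 391.851338449972 ymax 177.48001960403312 seat xmax 388.61363067712233 y there 165.8535315288874
```

Lens ≈ (0.6993, 0.0284, 0.100), azimuth of sight ≈ 191.5°, tilt ≈ 40° (foot edges agree with 40–41°). Go across at height, then lower.

```bash
python3 -m handwheel '[[3,-2.5,0,-1,0.1],[6,-5,0,-2,0.1],[9,-8,0,-2.7,0.1],[12,-10.5,0,-2.7,0.1],[13.8,-12,0,-2.7,0.1],[13.8,-12,0,-2.7,0.1],[13.8,-12,2,-2.7,0.1],[13.8,-12,4,-2.7,0.1],[13.8,-12,6,-2.7,0.1],[13.8,-12,7.2,-2.7,0.1],[13.8,-12,7.7,-2.7,0.1],[13.8,-12,7.7,-2.7,0.1],[13.8,-12,7.7,-2.7,0.1]]'
python3 - <<'E'
from h import *
np.set_printoptions(precision=4,suppress=True)
o=observe();T=R.from_rotvec(o['tcp_rot']).as_matrix();G=np.array(o['tcp_pos'])-.019*T[:,2]
a=np.radians(191.5);t=np.radians(40);d=np.array([np.sin(t)*np.cos(a),np.sin(t)*np.sin(a),np.cos(t)])
F=np.array([.6993,.0284,.1])+.045*d
ax=np.sin(t)*T[:,0]-np.cos(t)*T[:,2];foot=G-.0787*ax
e=F-foot;print('err tool cm',T.T@e*100,'az',np.degrees(np.arctan2(T[1,0],T[0,0]))%360,o['qd'])
s=camera_model('scene');im=capture('scene')[:,:,::-1];cv2.imwrite('pics/scene7.png',im)
hs=cv2.cvtColor(im,cv2.COLOR_BGR2HSV)
for y in range(170,225):
    print(y,''.join('G' if 40<hs[y,x,0]<95 and hs[y,x,1]>90 else ('#' if hs[y,x,2]<60 else ('+' if hs[y,x,2]<150 else 'W')) for x in range(268,330)))
for th in(34,40,46):
    q=np.radians(th);b=np.sin(q)*T[:,0]-np.cos(q)*T[:,2];u=np.cross(b,T[:,1])
    f=np.array([proj(s,G-.0787*b+.01*(np.cos(k)*u+np.sin(k)*T[:,1])) for k in np.linspace(0,6.28,60)]);print(th,f.min(0),f.max(0))
E
```

```text
time: 15.95
tcp_pos: [0.6219, 0.0117, 0.1775]
tcp_rot: [-0.313, 3.125, -0.0]
wrist_force: [0.9, -0.6, -1.9]
gripper_width: 0.0168
grasp_force: 30.0
err tool cm [0.0412 0.1002 0.1788] az 191.4280762324152 [ 0.0025 -0.0038 -0.0012 -0.0024  0.0012 -0.0019 -0.0009]
170 #####################GG+#######GGGGGGGGGGGGGGGGGGGGGGGGGGGGGGG
171 #####################GG####GGGGGGGGGGGGGGGGGGGGGGGGGGGGGGGGGGG
172 ####################GG+###+GGGGGGGGGGGGGGGGGGGGGGGGGGGGGGGGGGG
173 ###################GGG####GGGGGGGGGGGGGGGGGGGGGGGGGGGGGGGGGGGG
174 ###################GG+###GGGGGGGGGGGGGGGGGGGGGGGGGGGGGGGGGGGGG
175 #########################GGGGGGGGGGGGGGGGGGGGGGGGGGGGGGGGGGGGG
176 #########################GGGGGGGGGGGGGGGGGGGGGGGGGGGGGGGGGGGGG
177 #########################GGGGGGGGGGGGGGGGGGGGGGGGGGGGGGGGGGGGG
178 #########################GGGGGGGGGGGGGGGGGGGGGGGGGGGGGGGGGGGGG
179 #########################GGGGGGGGGGGGGGGGGGGGGGGGGGGGGGGGGGGGG
180 #########################GGGGGGGGGGGGGGGGGGGGGGGGGGGGGGGGGGGGG
181 #########################GGGGGGGGGGGGGGGGGGGGGGGGGGGGGGGGGGGGG
182 #########################GGGGG
[... 2275 characters left out ...]
GGGGGGG##+++++++##+++GGGGGGGGGGGGGG
217 GGGGGGGGGGGGGGGGGGGGGGGGGGGGGGGGG+#+++++++++#+WWGGGGGGGGGGGGGG
218 GGGGGGGGGGGGGGGGGGGGGGGGGGGGGGGGG##++++++++##+WW+GGGGGGGGGGGGG
219 GGGGGGGGGGGGGGGGGGGGGGGGGGGGGGGGG##++++++####WWWW+GGGGGGGGGGGG
220 GGGGGGGGGGGGGGGGGGGGGGGGGGGGGGGGGWW++++++###+WWWWW+GGGGGGGGGGG
221 GGGGGGGGGGGGGGGGGGGGGGGGGGGGGGGGG###+##++##+WWWWWW+#GGGGGGGGGG
222 GGGGGGGGGGGGGGGGGGGGGGGGGGGGGGGGGG#+++####+WWWWWWWW+#GGGGGGGGG
223 GGGGGGGGGGGGGGGGGGGGGGGGGGGGGGGGGG######+WWWWWWWWWWW+#GGGGGGGG
224 GGGGGGGGGGGGGGGGGGGGGGGGGGGGGGGGG#####+WWWWWWWWWWWW+###++##GGG
34 [288.6917 201.6842] [296.8067 208.9422]
40 [291.7627 201.8822] [299.561  209.1518]
46 [294.6992 201.8186] [302.121  209.1476]
```

Foot silhouette (right edge col 300, bottom row 209) matches the 40° prediction (299.6, 209.2). A small correction remains.

```bash
python3 -m handwheel '[[0,0.1,0.1,0,0.1],[0.04,0.1,0.2,0,0.1],[0.04,0.1,0.2,0,0.1],[0.04,0.1,0.2,0,0.1],[0.04,0.1,0.2,0,0.1],[0.04,0.1,0.2,0,0.1]]'
python3 - <<'E'
from h import *
np.set_printoptions(precision=4,suppress=True)
o=observe();T=R.from_rotvec(o['tcp_rot']).as_matrix();G=np.array(o['tcp_pos'])-.019*T[:,2]
a=np.radians(191.5);t=np.radians(40);d=np.array([np.sin(t)*np.cos(a),np.sin(t)*np.sin(a),np.cos(t)])
F=np.array([.6993,.0284,.1])+.045*d
e=F-(G-.0787*(np.sin(t)*T[:,0]-np.cos(t)*T[:,2]));e=T.T@e*100;print(e)
if np.linalg.norm(e)<.2: print(sign_off())
E
```

```text
time: 16.6
tcp_pos: [0.6209, 0.0122, 0.1746]
tcp_rot: [-0.312, 3.126, -0.0]
wrist_force: [-0.0, -0.5, -2.7]
gripper_width: 0.0171
grasp_force: 30.0
[-0.0536  0.0302 -0.1174]
the job is handed in; nothing more can be done
None
```

The job is handed in: the spindle was gauged, drawn out, tilted about 40° and is held with its foot face at the microscope's focus to within about 1.5 mm by my estimate, though the jaw's first contact push was about 19 N, above the suggested 5–10 N, before I eased it to about 10 N and slid the jaw back.

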